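# Wind down the sole press with its fold-away crank handle

## Task

Two small screw presses stand on the shoe-finishing bench; work the one that has a shoe sole lying in it. Its wheel is locked while the black crank handle is folded down across the wheel: swing the handle up until it latches standing upright, then use it to turn the wheel clockwise (seen from above) until the pad is fully down on the sole and the wheel stops, about a third of a turn. Leave the handle upright and let go.

Things in the scene. Friction and masses are not known exactly. Their poses are not given: they have to be found in the camera images.
- press_hub (a point): Point on the wheel's vertical axis, on the press with the brown 270 mm sole (the twin has none), 165 mm up, level with the crank handle's hinge; fixed, its x, y axes turn with the press, z up. Wheel: 184 mm across, top at 140 mm. At wheel angle 0 the hinge is 95 mm from here along +y, just inside a fixed lock fork (109 to 131 mm out, 174 mm high); it goes round with the wheel.
- press_grip (a point): Point on the crank handle's centre line, 70 mm from its hinge: pinch here. Round black sleeve, 21 to 23 mm thick, spins freely, spans 22 to 90 mm from the hinge. Folded, it lies level 165 mm above the bench, pointing from the hinge in to the wheel's axis, 25 mm free beneath its centre line. Swung up, it stands beside the rim and this point is 235 mm up.
- press_handle (a joint): Crank handle's angle in rad about its level hinge, which lies along the rim: 0 folded flat, grows as it swings up and outward, stop at 1.6 (upright). Near 1.15 it passes a spring catch (about 1 N at press_grip); beyond 1.45 it is latched and stays. Below about 1 its tail sits in the lock fork and the wheel cannot turn.
- press_wheel (a joint): Handwheel's angle in rad: 0 at the start, grows clockwise seen from above (from the hub's +y towards +x), stop at 2.2, where the pad under the beam has come down 8.5 mm onto the sole. Turning takes about 2 N at the handle; the wheel stays where it is left.

How it is judged:
By the outcome, as a careful person would: the job done as asked, in the order asked, and still so for the second after the job is handed in, with the robot touching nothing.
It also fails if it takes over 45 s, if anything falls off the work surface, if the arm or the gripper's body presses on something with over 40 N, if the wrist force passes 120 N, or if a joint passes its speed limit or range.

## Robot

A 6-joint arm with a two-finger parallel gripper is mounted at the origin on the work surface. World frame = base frame: x ahead of the robot, y to its left, z up, the work surface at z = 0. Lengths are in mm, angles in rad, forces in N, time in s.
With the tool pointing down it reaches from about 300 to 750 mm from the base axis. Payload 8.5 kg.
Tool frame: the origin (TCP) lies between the finger pads; the fingertips stand 25 mm ahead of it and the grasp point (between the pads) lies 6 mm ahead of it; z points along the fingers, y is the line along which they close (so a half turn about z gives the same grasp; the last joint's range is limited). The gripper opens to 85 mm and grips with 20 to 120 N. Pads are 22 mm wide; open, the fingers measure 114 mm over their backs; the gripper's body (76 mm by 85 mm) begins 54 mm behind the grasp point. The pads swing forward as they close: fully open they stand 13 mm farther back than shut.
Start: joints at [-1.493, 0.381, 1.297, -0, 1.464, -0.215], TCP at [158.743, -526.575, 256.322] pointing down, gripper open.
Joint ranges: [-3.11, 3.11], [-0.89, 2.33], [0.22, 2.48], [-1.42, 4.56], [0.17, 2.85], [-2.88, 2.88]. Speed limits (rad/s): [2.39, 2.39, 3.14, 3.14, 3.14, 3.14].

## Interface

Orientations are given as a unit quaternion [x, y, z, w].
In Python, from cell import readout, eyes, finish_job gives the robot as it stands.
- The arm moves only by the shell command python3 -m handwheel 'ROWS' [OPENING]. ROWS is JSON, a list of rows, each a list of 6 numbers: the shift along the tool's x, y, z scaled (see below), then the turn, a rotation vector about the tool's x, y, z scaled (see below). In form: [[dx, dy, dz, ax, ay, az], ...]. A call has 1 to 20 rows; each row shifts and turns the commanded pose from where the row before left it, along the tool's axes as they then stand; what a row does not reach is not made up. The controller multiplies each number of a shift by 20 mm and each number of a turn by 0.12 rad. A row lasts 1/10 s, in which the tool goes at most 50 mm and 8.59 degrees, less where a joint would pass 70% of its speed; a pose out of reach is approached as far as the arm can. A call with a number of a shift or a turn outside -1 to 1 is refused whole. A call with a gripper value outside its range is refused whole. OPENING is the gripper command: -1 is shut, 1 is fully open, values between are in proportion, set as the call begins (- or left out, the last holds). The fingers move at their own pace and stop on an object; the grip force is fixed at half the most. Time passes only in rows, so rows that do not move let the fingers close. It gives the time, the measured TCP pose, the force, the opening and the grip force at its end, in the units of the state.
- readout.sense(): the state, without advancing time (a new reading comes with each control period).
- eyes.capture(name): name is "scene" or "top" or "wrist"; returns (picture, depth): 384x512x3 uint8, red, green, blue; 384x512 float32, mm along the optical axis (not along the pixel's ray), 0 where there is no reading.
- eyes.camera_model(name): a dict with "mtx" (3x3 intrinsics, pixels), "xyz" and "orientation" of the camera in the world. Camera axes: x right, y up, looking along -z (the intrinsics and any distortion apply to the point x, -y, -z); pixel columns grow to the right and rows downward; lengths in mm; the calibration is good to about 2 mm. A picture is of the moment at which its call begins: read the wrist's pose just before it. camera_model takes no time and is no camera call; for the wrist camera it gives the pose at the moment of the call.
- finish_job(): hands the job in; it is judged then, once.
The state is a dict: "time": time; "joints": joint angles; "qd": joint speeds; "tau": joint torques, N m; "position": TCP position; "orientation": TCP orientation; "contact_force": force on the tool from outside, world axes, zero at the start; "torque": the same for the moment, N m; "opening": finger opening in mm; "grasp_force": force on a finger pad.
Only numpy, scipy, OpenCV 4.12 (cv2) and the standard library are available. Lean on these libraries where they do the work, as an engineer would, in place of code of your own. Each camera call takes 0.05 s, during which the arm holds its last target. There are 200 camera calls.

## Working session

There is one attempt and no reset: what is moved stays moved. The work goes in short steps, Python scripts to look and compute and a shell command to move; the robot and the scene stay as the last step left them, time stands still between calls to the robot, and variables do not carry over. Pictures are saved under pics/ and viewed, at most 10 in all, crops included, and the job is handed in when it is done.

```bash
mkdir -p pics; ls
cat > h.py <<'E'
import numpy as np, cv2
from scipy.spatial.transform import Rotation as R
from cell import readout, eyes
def cloud(name):
    m=eyes.camera_model(name); p,d=eyes.capture(name)
    K=np.array(m["mtx"]); v,u=np.mgrid[:384,:512]
    d=d.astype(float)
    c=np.stack([(u-K[0,2])/K[0,0]*d,-(v-K[1,2])/K[1,1]*d,-d],-1)
    w=c@R.from_quat(m["orientation"]).as_matrix().T+np.array(m["xyz"])
    w[d==0]=np.nan
    return p,w
E
python3 - <<'E'
from h import *
print(readout.sense())
ims=[]
for n in("scene","top"):
    p,w=cloud(n); np.savez(f"{n}.npz",p=p,w=w); cv2.imwrite(f"pics/{n}.png",cv2.cvtColor(p,cv2.COLOR_RGB2BGR)); print(eyes.camera_model(n))
E
```

```text
pics
{'time': 0.0, 'joints': array([-1.49329914e+00,  3.81187889e-01,  1.29828674e+00,  3.39512269e-06,
        1.46358252e+00, -2.15332525e-01]), 'qd': array([ 1.30151912e-03, -7.97421022e-04, -3.38941023e-04, -1.53670293e-04,
       -4.86582364e-05, -1.21220548e-04]), 'tau': array([-4.34141723e-03, -4.48465097e+01, -2.31274045e+01, -2.73062133e-04,
        4.87411162e-03, -7.12824743e-06]), 'position': array([ 158.72492347, -526.32308189,  255.70734058]), 'orientation': array([ 9.89300241e-01,  1.45892072e-01,  5.21087041e-05, -7.30395572e-04]), 'contact_force': array([0.74898394, 0.47763763, 0.76283694]), 'torque': array([ 0.0519881, -0.0142854,  0.0139406]), 'grasp_force': 0.0, 'opening': 85.56374511062394}
{'mtx': array([[350.63120002,   0.        , 254.10593806],
       [  0.        , 350.63120002, 193.49795719],
       [  0.        ,   0.        ,   1.        ]]), 'xyz': array([1020.29605987,    4.66483536,  854.84856564]), 'orientation': array([0.227639  , 0.2176155 , 0.64181459, 0.69921242])}
{'mtx': array([[362.81230303,   0.        , 253.26592246],
       [  0.        , 362.81230303, 189.33168557],
       [  0.        ,   0.        ,   1.        ]]), 'xyz': array([375.43987923,  25.54778584, 871.95062579]), 'orientation': array([ 0.06234738, -0.04757267, -0.69862098,  0.71118097])}
```

View pics/top.png

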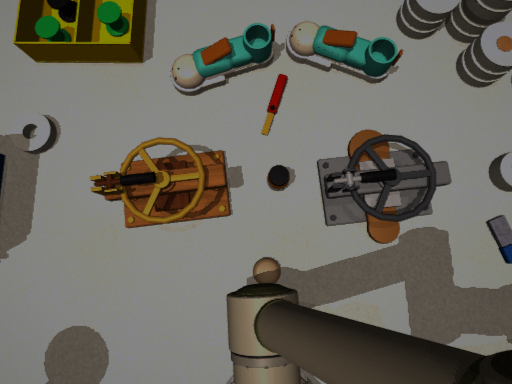

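View pics/scene.png

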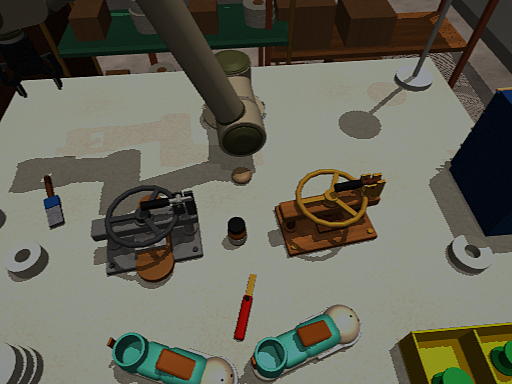

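The grey press (top view, wheel centre near (392,178)) holds the brown sole. Its black handle runs from the hinge near (352,180) to about (397,175). The yellow press is the twin without a sole.

Run:
```python
from h import *
for n in("top","scene"):
    f=np.load(n+".npz"); p=f["p"].astype(int); w=f["w"]
    s=(slice(120,235),slice(315,455)) if n=="top" else (slice(175,285),slice(85,210))
    q=w[s].reshape(-1,3); c=p[s].reshape(-1,3); z=q[:,2]
    print(n,np.histogram(z[z==z],bins=np.arange(0,220,10))[0])
    m=(z>120)&(z<146)
    a=q[m]
    # circle fit of outer rim via convex hull
    from scipy.optimize import least_squares
    hull=cv2.convexHull(a[:,:2].astype(np.float32))[:,0]
    (cx,cy),r=cv2.minEnclosingCircle(hull); print("enc",cx,cy,r)
    g=least_squares(lambda t:np.hypot(a[:,0]-t[0],a[:,1]-t[1])-83,[cx,cy],loss="soft_l1",f_scale=4).x; print("ring",g)
    b=(z>155)&(z<185)&(c.sum(1)<110)
    h=q[b]; print("dark high",len(h),h.mean(0),h.min(0),h.max(0))
    v=np.linalg.svd(h[:,:2]-h[:,:2].mean(0))[2][0]; print("dir",v)
    t=(h[:,:2]-h[:,:2].mean(0))@v; print(t.min(),t.max())
    b=(z>160)&(c.sum(1)>=150); h=q[b]; print("light high",len(h),h.mean(0),h.min(0),h.max(0))
p=np.load("top.npz")["p"]; cv2.imwrite("pics/tc.png",cv2.resize(cv2.cvtColor(p[120:240,310:460],cv2.COLOR_RGB2BGR),None,fx=5,fy=5,interpolation=cv2.INTER_CUBIC))
```

```text
top [3895 1210 1376  654  642  126  507    0    2   68   81 1330   93 2275
  152   46  214  608    0    0    0]
enc 519.1935424804688 -220.0166015625 110.38401794433594
ring [ 521.30177968 -238.52355107]
dark high 486 [ 513.27202447 -187.93651089  171.84160826] [ 488.33325136 -237.20631953  155.04155403] [ 531.56707731 -109.60052287  178.73390669]
dir [-0.14309064  0.98970959]
-49.93606922824699 77.48233183208453
light high 226 [ 509.08907021 -143.21497734  170.18195597] [ 489.18084818 -169.24214099  164.53904268] [ 530.50783352 -110.10766118  174.69658812]
scene [4053  705 1080  612  655  119  255    9   23  177  199  980  147 1413
  167   65  201  368    0    0    0]
enc 520.924072265625 -219.32577514648438 110.92436218261719
ring [ 522.55413527 -236.10845573]
dark high 421 [ 517.75153841 -175.47899766  169.74290631] [ 491.19805353 -236.12930858  155.12083394] [ 531.40119376 -109.15567633  178.79753779]
dir [ 0.12101577 -0.99265058]
-66.27787176012971 59.85224957631883
light high 127 [ 508.48730539 -143.03767872  170.99243821] [ 488.31935146 -169.16766237  160.51777211] [ 529.86959844 -111.7762859   176.75387906]
```

View pics/tc.png

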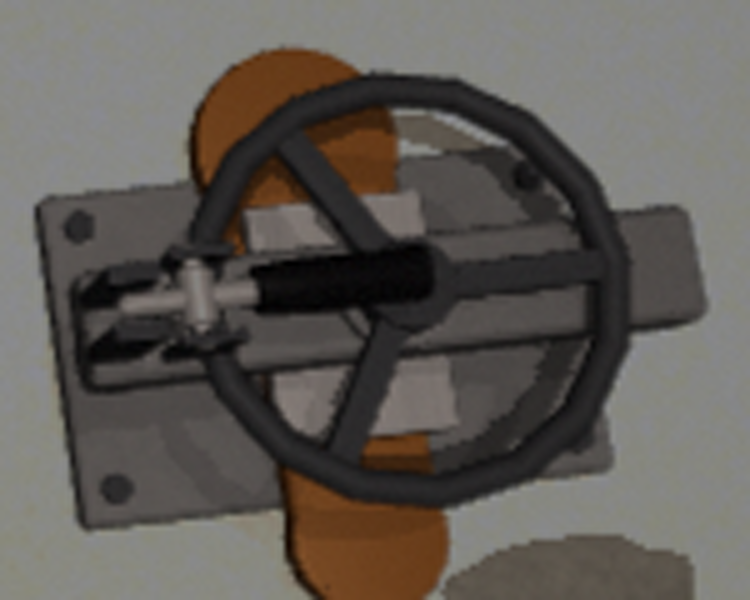

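The crop shows the hinge at about (195,290) and the handle pointing in to the hub at (415,290). From the depth, the hub is at about (522,-237), the hinge at (508.5,-143), and hub +y is about (-0.143, 0.990). Next I move above the grip.

```bash
python3 -m handwheel '[[1,-0.45,0,0,0,0],[1,-0.45,0,0,0,0],[1,-0.45,0,0,0,0],[1,-0.45,0,0,0,0],[1,-0.45,0,0,0,0],[1,-0.45,0,0,0,0],[1,-0.45,0,0,0,0],[1,-0.45,0,0,0,0],[1,-0.45,0,0,0,0],[1,-0.45,0,0,0,0],[1,-0.45,0,0,0,0],[1,-0.45,0,0,0,0],[1,-0.45,0,0,0,0],[1,-0.45,0,0,0,0],[1,-0.45,0,0,0,0],[1,-0.45,0,0,0,0],[1,-0.45,0,0,0,0],[1,-0.45,0,0,0,0],[0.8,-0.45,0,0,0,0],[0.6,-0.45,0,0,0,0]]' 1
python3 -m handwheel '[[0,0,0,0,0,-0.98],[0,0,0,0,0,-0.98],[0,0,0,0,0,-0.98],[0,0,0,0,0,-0.98],[0,0,0,0,0,-0.98],[0,0,0,0,0,-0.98],[0,0,0,0,0,-0.98],[0,0,0,0,0,-0.98],[0,0,0,0,0,-0.98],[0,0,0,0,0,-0.98],[0,0,0,0,0,-0.98],[0,0,0,0,0,-0.98],[0,0,0,0,0,0],[0,0,0,0,0,0]]' 1
cat >> h.py <<'E'
H=np.array([521.8,-237,165.]); U=np.array([-.143,.990,0]); X=np.array([.990,.143,0])
def to(P,tilt=None):
    s=readout.sense(); M=R.from_quat(s["orientation"]).as_matrix()
    g=s["position"]+6*M[:,2]
    print("t",s["time"],"grasp",g.round(1),"in hub",np.round([(g-H)@X,(g-H)@U,g[2]],1),"x,y,z tool in hub",np.round(np.c_[M.T@X,M.T@U,M[2]],3).tolist())
    print("units to go",np.round(M.T@(np.array(P)-g)/20,2),"F",s["contact_force"].round(1),"j",s["joints"].round(2),"op",round(s["opening"],1),round(s["grasp_force"],1))
E
python3 - <<'E'
from h import *
to(H+25*U)
p,w=cloud("wrist"); np.savez("w1.npz",p=p,w=w); cv2.imwrite("pics/w1.png",cv2.cvtColor(p,cv2.COLOR_RGB2BGR))
q=w.reshape(-1,3);c=p.reshape(-1,3).astype(int);z=q[:,2]
m=(z>165)&(z<182)&(c.sum(1)<90)&(abs((q-H)@X)<40)&((q-H)@U<75)&((q-H)@U>-30); h=q[m]
print(len(h),((h-H)@X).mean(),((h-H)@U).min(),((h-H)@U).max(),h.max(0))
t=(h-H)@U; print(np.polyfit(t,(h-H)@X,1))
E
```

```text
time: 2.1
position: [478.9, -241.4, 255.9]
orientation: [0.989, 0.146, -0.0, -0.0]
contact_force: [-0.1, -0.2, -0.5]
opening: 85.4
grasp_force: 0.0
time: 3.5
position: [478.2, -242.2, 256.2]
orientation: [0.66, 0.752, -0.0, -0.0]
contact_force: [0.8, -0.0, -0.9]
opening: 85.5
grasp_force: 0.0
t 3.5 grasp [ 478.2 -242.2  250.2] in hub [-43.9   1.1 250.2] x,y,z tool in hub [[0.013, 1.0, 0.0], [1.0, -0.013, -0.0], [-0.0, 0.0, -1.0]]
units to go [1.22 2.18 4.26] F [ 0.8 -0.  -0.9] j [-0.69  0.36  1.34 -0.    1.45 -0.82] op 85.5 0.0
2821 -0.7449224995468962 2.1475184283373268 69.23987840377201 [ 530.89882148 -167.47140504  177.76545964]
[ 0.00457289 -0.89930661]
```

View pics/w1.png

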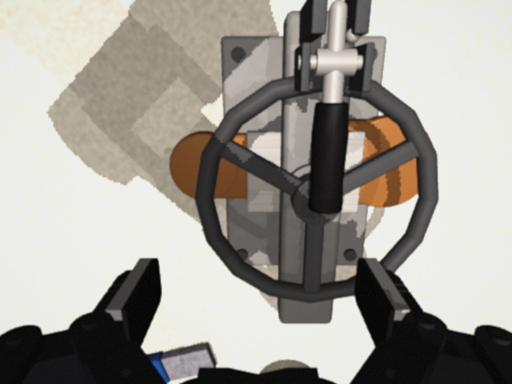

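The wrist view agrees with the estimate: the black sleeve is centred near (327,155) and the hinge is near (338,62). I descend and pinch.

```bash
python3 -m handwheel '[[0.4,0.7,0,0,0,0.1],[0.4,0.7,0,0,0,0],[0.42,0.72,0,0,0,0],[0,0,0.5,0,0,0],[0,0,0.5,0,0,0],[0,0,0.5,0,0,0],[0,0,0.5,0,0,0],[0,0,0.5,0,0,0],[0,0,0.5,0,0,0],[0,0,0.5,0,0,0],[0,0,0.4,0,0,0],[0,0,0.2,0,0,0],[0,0,0,0,0,0],[0,0,0,0,0,0]]' 1
python3 -c "from h import *; to(H+25*U)"
```

```text
time: 4.95
position: [517.4, -212.8, 174.6]
orientation: [0.663, 0.749, 0.0, 0.0]
contact_force: [-0.7, -0.2, -0.7]
opening: 85.5
grasp_force: 0.0
t 4.95 grasp [ 517.4 -212.8  168.6] in hub [ -0.9  24.6 168.6] x,y,z tool in hub [[0.022, 1.0, -0.0], [1.0, -0.022, 0.0], [0.0, -0.0, -1.0]]
units to go [0.02 0.04 0.18] F [-0.7 -0.2 -0.7] j [-0.6   0.47  1.4  -0.    1.27 -0.72] op 85.5 0.0
```

```bash
python3 -m handwheel '[[0,0,0.12,0,0,-0.15],[0,0,0,0,0,0],[0,0,0,0,0,0],[0,0,0,0,0,0],[0,0,0,0,0,0],[0,0,0,0,0,0],[0,0,0,0,0,0],[0,0,0,0,0,0]]' -1
python3 -c "from h import *; to(H+25*U)"
```

```text
time: 5.75
position: [518.1, -212.8, 172.3]
orientation: [0.656, 0.755, 0.001, 0.001]
contact_force: [5.1, 1.4, -0.0]
opening: 19.9
grasp_force: 58.6
t 5.75 grasp [ 518.1 -212.8  166.3] in hub [ -0.2  24.5 166.3] x,y,z tool in hub [[0.004, 1.0, -0.001], [1.0, -0.004, 0.002], [0.002, -0.001, -1.0]]
units to go [0.03 0.01 0.06] F [ 5.1  1.4 -0. ] j [-0.6   0.47  1.41  0.    1.26 -0.74] op 19.9 58.6
```

Gripped. Swinging up along the arc.

```bash
python3 -m handwheel '[[0.024,0,-0.21,0,-0.5,0],[0.024,0,-0.21,0,-0.5,0],[0.024,0,-0.21,0,-0.5,0],[0.024,0,-0.21,0,-0.5,0],[0.024,0,-0.21,0,-0.5,0],[0.024,0,-0.21,0,-0.5,0],[0.024,0,-0.21,0,-0.5,0],[0.024,0,-0.21,0,-0.5,0],[0.024,0,-0.21,0,-0.5,0],[0.024,0,-0.21,0,-0.5,0],[0,0,0,0,0,0]]'
python3 -c "from h import *; to(H+95*U+70*(-np.cos(.6)*U+np.sin(.6)*np.array([0,0,1])))"
```

```text
time: 6.85
position: [515.8, -196.2, 210.2]
orientation: [0.626, 0.721, -0.194, 0.224]
contact_force: [5.7, 0.9, -4.6]
opening: 19.7
grasp_force: 58.5
t 6.85 grasp [ 516.3 -199.5  205.2] in hub [-1.000e-01  3.790e+01  2.052e+02] x,y,z tool in hub [[0.002, 0.825, -0.566], [1.0, -0.002, 0.001], [-0.0, -0.566, -0.825]]
units to go [-0.01  0.    0.05] F [ 5.7  0.9 -4.6] j [-0.37  0.38  1.57 -0.64  0.97 -0.2 ] op 19.7 58.5
```

```bash
python3 -m handwheel '[[0.024,0,-0.21,0,-0.5,0],[0.024,0,-0.21,0,-0.5,0],[0.024,0,-0.21,0,-0.5,0],[0.024,0,-0.21,0,-0.5,0],[0.024,0,-0.21,0,-0.5,0],[0.024,0,-0.21,0,-0.5,0],[0.024,0,-0.21,0,-0.5,0],[0,0,0,0,0,0]]'
python3 -c "from h import *; to(H+95*U+70*(-np.cos(1.02)*U+np.sin(1.02)*np.array([0,0,1])))"
```

```text
time: 7.65
position: [512.6, -173.3, 226.9]
orientation: [0.571, 0.66, -0.32, 0.368]
contact_force: [6.0, 0.8, -10.7]
opening: 19.7
grasp_force: 58.6
t 7.65 grasp [ 513.4 -178.4  223.8] in hub [  0.   59.2 223.8] x,y,z tool in hub [[-0.001, 0.525, -0.851], [1.0, -0.001, -0.001], [-0.001, -0.852, -0.524]]
units to go [-0.06 -0.    0.01] F [  6.    0.8 -10.7] j [-0.2   0.43  1.68 -1.21  1.03  0.34] op 19.7 58.6
```

j4 is close to its limit (-1.42). For the rest I only translate and let the handle pivot between the pads.

```bash
python3 -m handwheel '[[-0.017,0,-0.187,0,0,0],[-0.017,0,-0.187,0,0,0],[0.031,0,-0.19,0,0,0],[0.031,0,-0.19,0,0,0],[0.052,0,-0.185,0,0,0],[0.052,0,-0.185,0,0,0],[0.072,0,-0.18,0,0,0],[0.072,0,-0.18,0,0,0],[0.1,0,-0.182,0,0,0],[0.1,0,-0.182,0,0,0],[0,0,0,0,0,0]]'
python3 -c "from h import *; to(H+95*U+70*np.array([0,0,1]))"
```

```text
time: 8.75
position: [507.8, -137.9, 237.7]
orientation: [0.572, 0.66, -0.319, 0.367]
contact_force: [10.5, -5.4, -17.8]
opening: 19.4
grasp_force: 64.5
t 8.75 grasp [ 508.5 -143.   234.6] in hub [  0.3  95.  234.6] x,y,z tool in hub [[0.0, 0.527, -0.85], [1.0, -0.001, -0.001], [-0.002, -0.85, -0.527]]
units to go [-0.02 -0.01 -0.01] F [ 10.5  -5.4 -17.8] j [-0.13  0.41  1.68 -1.17  1.1   0.34] op 19.4 64.5
```

Grip point is at the upright spot. I release, back off and turn the tool to point down.

```bash
python3 -m handwheel '[[0,0,0,0,0,0],[0,0,0,0,0,0],[0,0,0,0,0,0],[0,0,0,0,0,0],[0,0,0,0,0,0],[0,0,-0.5,0,0,0],[0,0,-1,0,0,0],[0,0,-1,0,0,0],[0,0,-1,0,0,0],[0,0,-0.5,0,0,0],[-0.85,0,-0.5,0,0.5,0],[-0.9,0,-0.4,0,0.8,0],[-0.9,0,-0.3,0,0.8,0],[0,0,-0.3,0,1,0],[0,0,0,0,1,0],[0,0,0,0,1,0],[0,0,0,0,1,0],[0,0,0,0,1,0],[0,0,0,0,1,0],[0,0,0,0,0.4,0]]' 1
python3 - <<'E'
from h import *
to(H+95*U+70*np.array([0,0,1]))
p,w=cloud("scene"); cv2.imwrite("pics/s2.png",cv2.resize(cv2.cvtColor(p[100:300,60:310],cv2.COLOR_RGB2BGR),None,fx=3,fy=3)); 
q=w.reshape(-1,3);c=p.reshape(-1,3).astype(int);r=q-H
m=(q[:,2]>190)&(q[:,2]<275)&(abs(r@X)<35)&(abs(r@U-95)<40)&(c.sum(1)<120); h=r[m]
print(len(h),(h@X).min(),(h@X).max(),(h@U).min(),(h@U).max(),q[m][:,2].min(),q[m][:,2].max())
E
```

```text
time: 10.75
position: [498.5, -78.8, 343.2]
orientation: [0.657, 0.754, 0.001, -0.001]
contact_force: [-0.1, -0.2, 0.3]
opening: 85.5
grasp_force: 0.0
t 10.75 grasp [498.5 -78.8 337.2] in hub [ -0.5 159.9 337.2] x,y,z tool in hub [[0.005, 1.0, 0.004], [1.0, -0.005, 0.0], [0.0, 0.004, -1.0]]
units to go [-3.26  0.04  5.1 ] F [-0.1 -0.2  0.3] j [-0.39  0.25  1.24  0.    1.65 -0.53] op 85.5 0.0
206 -9.209038459661913 12.388424581382237 82.39434080800139 102.67214450852065 190.26134604099354 256.4577928783465
```

View pics/s2.png

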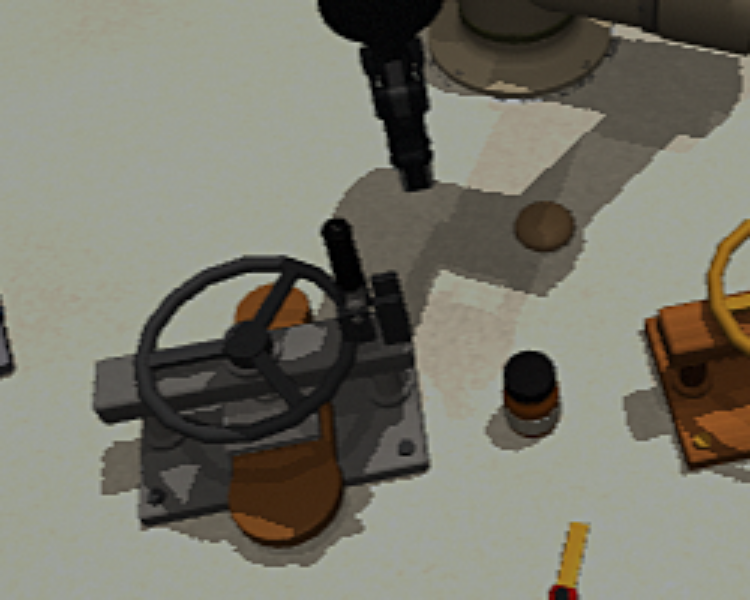

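The handle stands upright on its own, from (335,222) to (350,295) in the crop, at hub x≈1, y≈94 with its top at 257. I regrasp from above.

```bash
python3 -m handwheel '[[-0.8,0.02,0,0,0,0],[-0.9,0.02,0,0,0,0],[-0.9,0.02,0,0,0,0],[-0.68,0,0,0,0,0],[0,0,0.6,0,0,0],[0,0,0.9,0,0,0],[0,0,0.9,0,0,0],[0,0,0.9,0,0,0],[0,0,0.9,0,0,0],[0,0,0.6,0,0,0],[0,0,0.2,0,0,0],[0,0,0,0,0,0]]' 1
python3 -c "from h import *; to(H+95*U+72*np.array([0,0,1]))"
python3 -m handwheel '[[0,0,0,0,0,0],[0,0,0,0,0,0],[0,0,0,0,0,0],[0,0,0,0,0,0],[0,0,0,0,0,0],[0,0,0,0,0,0],[0,0,0,0,0,0]]' -1
python3 -c "
from h import *
to(H+95*U+72*np.array([0,0,1]))
t=np.linspace(0,2.24,41)
d=95*np.c_[np.cos(t),np.sin(t)]  # tool x=U, tool y=X
print(np.round(np.diff(d,axis=0)/20,3).tolist())"
```

```text
time: 12.0
position: [508.7, -143.3, 242.8]
orientation: [0.656, 0.755, -0.0, -0.0]
contact_force: [-0.0, 0.2, 0.4]
opening: 85.3
grasp_force: 0.0
t 12.0 grasp [ 508.7 -143.3  236.8] in hub [  0.5  94.7 236.8] x,y,z tool in hub [[0.004, 1.0, 0.0], [1.0, -0.004, -0.001], [-0.001, 0.0, -1.0]]
units to go [ 0.02 -0.02 -0.01] F [-0.   0.2  0.4] j [-0.5   0.35  1.38 -0.    1.41 -0.64] op 85.3 0.0
time: 12.7
position: [509.1, -142.8, 243.4]
orientation: [0.656, 0.755, 0.0, 0.001]
contact_force: [2.0, 0.2, 3.6]
opening: 20.8
grasp_force: 59.0
t 12.7 grasp [ 509.1 -142.8  237.4] in hub [  0.9  95.1 237.4] x,y,z tool in hub [[0.004, 1.0, -0.0], [1.0, -0.004, 0.001], [0.001, -0.0, -1.0]]
units to go [-0.   -0.05  0.02] F [2.  0.2 3.6] j [-0.5   0.35  1.38  0.    1.41 -0.64] op 20.8 59.0
[[-0.007, 0.266], [-0.022, 0.265], [-0.037, 0.263], [-0.052, 0.261], [-0.066, 0.258], [-0.081, 0.253], [-0.095, 0.249], [-0.108, 0.243], [-0.122, 0.236], [-0.135, 0.229], [-0.148, 0.221], [-0.16, 0.213], [-0.171, 0.203], [-0.182, 0.194], [-0.193, 0.183], [-0.203, 0.172], [-0.212, 0.16], [-0.221, 0.148], [-0.229, 0.136], [-0.236, 0.123], [-0.243, 0.109], [-0.248, 0.095], [-0.253, 0.081], [-0.257, 0.067], [-0.261, 0.053], [-0.263, 0.038], [-0.265, 0.023], [-0.266, 0.008], [-0.266, -0.007], [-0.265, -0.022], [-0.263, -0.036], [-0.261, -0.051], [-0.258, -0.066], [-0.254, -0.08], [-0.249, -0.094], [-0.243, -0.108], [-0.237, -0.121], [-0.23, -0.134], [-0.222, -0.147], [-0.213, -0.159]]
```

```bash
python3 -m handwheel '[[-0.007,0.266,0,0,0,0],[-0.022,0.265,0,0,0,0],[-0.037,0.263,0,0,0,0],[-0.052,0.261,0,0,0,0],[-0.066,0.258,0,0,0,0],[-0.081,0.253,0,0,0,0],[-0.095,0.249,0,0,0,0],[-0.108,0.243,0,0,0,0],[-0.122,0.236,0,0,0,0],[-0.135,0.229,0,0,0,0]]'
python3 -c "from h import *; to(H+95*(np.cos(.56)*U+np.sin(.56)*X)+72*np.array([0,0,1]))"
```

```text
time: 13.7
position: [560.8, -150.3, 243.4]
orientation: [0.656, 0.755, -0.0, -0.0]
contact_force: [-1.5, 0.4, 6.2]
opening: 20.6
grasp_force: 59.4
t 13.7 grasp [ 560.8 -150.3  237.4] in hub [ 51.   80.3 237.4] x,y,z tool in hub [[0.004, 1.0, -0.0], [1.0, -0.004, -0.001], [-0.001, -0.0, -1.0]]
units to go [ 0.01 -0.03  0.02] F [-1.5  0.4  6.2] j [-0.47  0.44  1.23 -0.    1.47 -0.6 ] op 20.6 59.4
```

Low force, on the arc. Continuing.

```bash
python3 -m handwheel '[[-0.148,0.221,0,0,0,0],[-0.16,0.213,0,0,0,0],[-0.171,0.203,0,0,0,0],[-0.182,0.194,0,0,0,0],[-0.193,0.183,0,0,0,0],[-0.203,0.172,0,0,0,0],[-0.212,0.16,0,0,0,0],[-0.221,0.148,0,0,0,0],[-0.229,0.136,0,0,0,0],[-0.236,0.123,0,0,0,0],[-0.243,0.109,0,0,0,0],[-0.248,0.095,0,0,0,0],[-0.253,0.081,0,0,0,0],[-0.257,0.067,0,0,0,0],[-0.261,0.053,0,0,0,0]]'
python3 -c "from h import *; to(H+95*(np.cos(1.4)*U+np.sin(1.4)*X)+72*np.array([0,0,1]))"
```

```text
time: 15.2
position: [612.3, -207.9, 243.4]
orientation: [0.656, 0.755, -0.0, -0.0]
contact_force: [-2.1, 1.3, 6.4]
opening: 20.7
grasp_force: 59.4
t 15.2 grasp [ 612.3 -207.9  237.4] in hub [ 93.8  15.9 237.4] x,y,z tool in hub [[0.004, 1.0, 0.0], [1.0, -0.004, -0.001], [-0.001, 0.0, -1.0]]
units to go [ 0.01 -0.01  0.02] F [-2.1  1.3  6.4] j [-0.51  0.56  1.02 -0.    1.56 -0.65] op 20.7 59.4
```

```bash
python3 -m handwheel '[[-0.263,0.038,0,0,0,0],[-0.265,0.023,0,0,0,0],[-0.266,0.008,0,0,0,0],[-0.266,-0.007,0,0,0,0],[-0.265,-0.022,0,0,0,0],[-0.263,-0.036,0,0,0,0],[-0.261,-0.051,0,0,0,0],[-0.258,-0.066,0,0,0,0],[-0.254,-0.08,0,0,0,0],[-0.249,-0.094,0,0,0,0],[-0.243,-0.108,0,0,0,0],[-0.237,-0.121,0,0,0,0],[-0.23,-0.134,0,0,0,0],[0,0,0,0,0,0]]'
python3 -c "from h import *; to(H+95*(np.cos(2.2)*U+np.sin(2.2)*X)+72*np.array([0,0,1]))"
```

```text
time: 16.6
position: [608.6, -276.0, 243.5]
orientation: [0.656, 0.754, -0.0, 0.0]
contact_force: [-1.9, -1.5, 5.9]
opening: 20.8
grasp_force: 59.3
t 16.6 grasp [ 608.6 -276.   237.5] in hub [ 80.3 -51.  237.5] x,y,z tool in hub [[0.005, 1.0, -0.0], [1.0, -0.005, -0.0], [-0.0, -0.0, -1.0]]
units to go [-0.25 -0.17  0.02] F [-1.9 -1.5  5.9] j [-0.6   0.6   0.95 -0.    1.59 -0.74] op 20.8 59.3
```

```bash
python3 -m handwheel '[[-0.1,-0.07,0,0,0,0],[-0.1,-0.07,0,0,0,0],[-0.1,-0.07,0,0,0,0],[-0.08,-0.06,0,0,0,0],[0,0,0,0,0,0]]'
python3 -c "from h import *; to(H+95*(np.cos(2.2)*U+np.sin(2.2)*X)+72*np.array([0,0,1]))"
```

```text
time: 17.1
position: [605.0, -283.3, 243.4]
orientation: [0.656, 0.755, 0.001, 0.0]
contact_force: [1.8, 2.6, 6.1]
opening: 20.9
grasp_force: 59.3
t 17.1 grasp [ 605.  -283.2  237.4] in hub [ 75.7 -57.7 237.4] x,y,z tool in hub [[0.004, 1.0, 0.001], [1.0, -0.004, 0.001], [0.001, 0.001, -1.0]]
units to go [0.09 0.06 0.02] F [1.8 2.6 6.1] j [-0.62  0.6   0.95  0.    1.59 -0.75] op 20.9 59.3
```

```bash
python3 -m handwheel '[[-0.1,-0.075,0,0,0,0],[-0.1,-0.075,0,0,0,0],[0,0,0,0,0,0],[0,0,0,0,0,0]]'
python3 -c "from h import *; to(H+95*(np.cos(2.2)*U+np.sin(2.2)*X)+72*np.array([0,0,1]))"
```

```text
time: 17.5
position: [604.4, -285.6, 243.5]
orientation: [0.655, 0.756, 0.003, 0.001]
contact_force: [10.3, 11.4, 3.4]
opening: 20.0
grasp_force: 60.0
t 17.5 grasp [ 604.4 -285.6  237.5] in hub [ 74.8 -59.9 237.5] x,y,z tool in hub [[0.001, 1.0, 0.003], [1.0, -0.001, 0.006], [0.006, 0.003, -1.0]]
units to go [0.2  0.1  0.03] F [10.3 11.4  3.4] j [-0.62  0.6   0.95  0.01  1.59 -0.76] op 20.0 60.0
```

The wheel is against its stop at about 2.2 rad with 15 N. I release and lift clear.

```bash
python3 -m handwheel '[[0,0,0,0,0,0],[0,0,0,0,0,0],[0,0,0,0,0,0],[0,0,0,0,0,0],[0,0,0,0,0,0],[0,0,-0.3,0,0,0],[0,0,-0.7,0,0,0],[0,0,-1,0,0,0],[0,0,-1,0,0,0],[0,0,-1,0,0,0],[0,0,-1,0,0,0],[-1,0,-0.5,0,0,0],[-1,0,0,0,0,0],[-1,0,0,0,0,0],[-1,0,0,0,0,0],[0,0,0,0,0,0]]' 1
python3 - <<'E'
from h import *
to(H)
p,w=cloud("scene"); cv2.imwrite("pics/s3.png",cv2.resize(cv2.cvtColor(p[100:300,60:310],cv2.COLOR_RGB2BGR),None,fx=3,fy=3))
q=w.reshape(-1,3);c=p.reshape(-1,3).astype(int);r=q-H
m=(q[:,2]>190)&(q[:,2]<270)&(np.hypot(r@X,r@U)<130)&(c.sum(1)<120); h=r[m]
a,b=h@X,h@U; print(len(h),a.mean(),b.mean(),q[m][:,2].min(),q[m][:,2].max(),np.arctan2(a.mean(),b.mean()), np.polyfit(h[:,2],np.hypot(a,b),1))
E
```

```text
time: 19.1
position: [612.7, -369.6, 352.1]
orientation: [0.657, 0.754, -0.0, -0.0]
contact_force: [0.8, 0.8, -0.5]
opening: 85.3
grasp_force: 0.0
t 19.1 grasp [ 612.7 -369.6  346.1] in hub [  71.1 -144.3  346.1] x,y,z tool in hub [[0.007, 1.0, 0.0], [1.0, -0.007, -0.001], [-0.001, 0.0, -1.0]]
units to go [ 7.19 -3.59  9.06] F [ 0.8  0.8 -0.5] j [-0.71  0.69  0.48 -0.    1.97 -0.84] op 85.3 0.0
258 79.35856788576119 -56.181283461340975 190.13543476529844 257.2399991658034 2.1868327983245295 [-7.50477171e-02  1.02272263e+02]
```

View pics/s3.png

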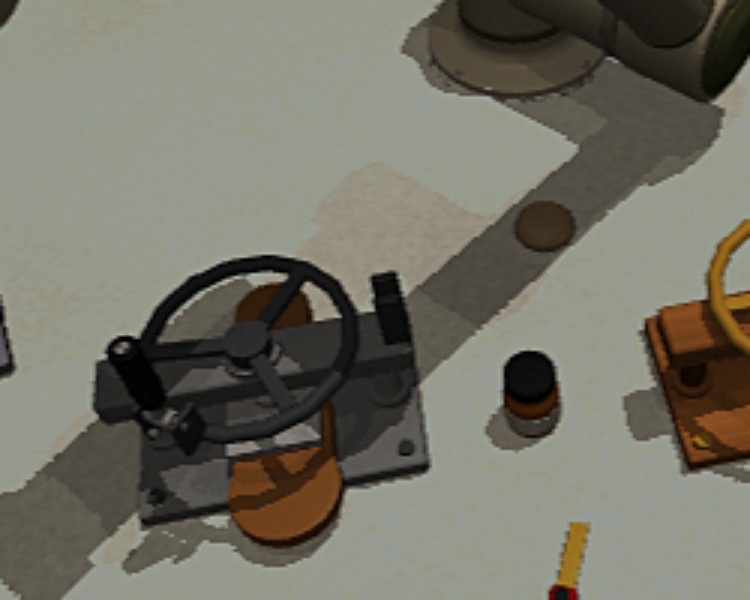

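The handle is upright at the new position, from (122,348) to (150,400), and the gripper is clear. I check lean and wheel angle once more from the top camera.

Run:
```python
from h import *
to(H)
for n in("top","scene"):
    p,w=cloud(n)
    q=w.reshape(-1,3);r=q-H;c=p.reshape(-1,3).astype(int)
    for lo,hi in((195,215),(215,235),(235,250),(252,262)):
        m=(q[:,2]>lo)&(q[:,2]<hi)&(np.hypot(r@X-77,r@U+56)<30)
        h=r[m]
        if len(h)<3: print(n,lo,len(h)); continue
        (cx,cy),rad=cv2.minEnclosingCircle(np.c_[h@X,h@U].astype(np.float32)); print(n,lo,len(h),round(cx,1),round(cy,1),round(rad,1),"R",round(np.hypot(cx,cy),1),"ang",round(np.arctan2(cx,cy),3))
```

```text
t 19.15 grasp [ 612.9 -368.2  346.4] in hub [  71.4 -143.   346.4] x,y,z tool in hub [[0.006, 1.0, 0.001], [1.0, -0.006, -0.0], [-0.0, 0.001, -1.0]]
units to go [ 7.12 -3.61  9.08] F [-0.6 -0.9  0.9] j [-0.71  0.69  0.48 -0.    1.97 -0.84] op 85.0 0.0
top 195 58 73.7 -59.1 11.6 R 94.5 ang 2.247
top 215 72 73.3 -58.7 10.8 R 94.0 ang 2.246
top 235 51 72.0 -56.0 10.4 R 91.2 ang 2.232
top 252 125 72.6 -58.9 11.2 R 93.5 ang 2.252
scene 195 59 74.9 -59.2 11.2 R 95.4 ang 2.24
scene 215 71 75.4 -58.1 10.8 R 95.2 ang 2.227
scene 235 50 74.6 -57.9 10.8 R 94.5 ang 2.231
scene 252 83 72.1 -57.4 12.6 R 92.1 ang 2.243
```

```bash
python3 -c "from cell import finish_job; print(finish_job())"
```

```text
the job is handed in; nothing more can be done
None
```

I worked the grey press with the sole: its crank handle is latched upright, the wheel is turned clockwise to its stop (about 2.2 rad), the gripper is clear of it, and the job was handed in at about 19 s.

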